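# Clip a sample plate onto the beamline stage

## Robot

A 6-joint arm with a two-finger parallel gripper is mounted at the origin on the work surface. World frame = base frame: x ahead of the robot, y to its left, z up, the work surface at z = 0. Lengths are in m, angles in rad, forces in N, time in s.
With the tool pointing down it reaches from about 0.375 to 0.975 m from the base axis. Payload 3.8 kg.
Tool frame: the origin (TCP) lies at the very end of the fingers, on their centre line; the grasp point (between the pads) lies 19 mm behind it; z points along the fingers, y is the direction in which the jaws open and shut (so a half turn about z gives the same grasp; the last joint's range is limited). The gripper opens to 88 mm and grips with 3 to 60 N. Pads are 18 mm wide; open, the fingers measure 123 mm over their backs; the gripper's body (75 mm by 187 mm) begins 45 mm behind the grasp point.
Start: joints at [-1.378, 0.264, 1.604, -0, 1.274, -0.037], TCP at [0.154, -0.657, 0.239] pointing down, gripper open.
Joint ranges: [-2.63, 2.63], [-0.94, 2.18], [0.31, 2.57], [-1.31, 4.45], [0, 2.66], [-2.55, 2.55]. Speed limits (rad/s): [2.57, 2.57, 3.14, 3.14, 3.14, 3.14].

## Interface

Orientations are given as a unit quaternion [w, x, y, z].
In Python, from workcell import r, imaging gives the robot as it stands.
- The arm moves only by the tool carry_out, never from a script. Its argument "steps" is a list of rows, each a list of 3 entries, a list of its own where there are three numbers: the turn, a rotation vector about the world's x, y, z in degrees, then the shift along the world's x, y, z in m, then the closure, from 0 (fully open) to 1 (shut). A call has 1 to 8 rows; each row is the pose to reach, as a shift and turn from the pose commanded when the call began; what a row does not reach only later rows make up. A row lasts 1/8 s, in which the tool goes at most 62.5 mm and 10.7 degrees, less where a joint would pass 70% of its speed; a pose out of reach is approached as far as the arm can. A call with a gripper value outside its range is refused whole. The fingers move at their own pace and stop on an object; "newtons" is the grip in N (left out, the last holds). Time passes only in rows, so rows that repeat a pose let the fingers close. It gives the time, the measured TCP pose, the force and the opening at its end, in the units of the state.
- r.get_obs(): the state, without advancing time (a new reading comes with each control period).
- imaging.get_image(name): name is "side" or "top"; returns a dict with "img" (420x560x3 uint8, red, green, blue), "intrinsics" (3x3 intrinsics, pixels), "rvec" (rotation vector, rad) and "tvec" (3), from world to camera coordinates, as OpenCV has them. Camera axes: x right, y down, z forward; pixel columns grow to the right and rows downward; lengths in m; the calibration is good to about 2 mm. A picture is of the moment at which its call begins. There is no depth.
- r.job_done(): hands the job in, once; it reports no verdict.
The state is a dict: "time_s": time; "joint_pos": joint angles; "qd": joint speeds; "effort": joint torques, N m; "tcp_pos": TCP position; "eef_rot": TCP orientation; "force": force on the tool from outside, world axes, zero at the start; "ft_torque": the same for the moment, N m; "width": finger opening in m.
Only numpy, scipy, OpenCV 4.12 (cv2) and the standard library are available. Lean on these libraries where they do the work, as an engineer would, in place of code of your own. Each camera call takes 0.05 s, during which the arm holds its last target.

## Task

Lift the sample plate with the orange grip bar straight up out of its stand and press its bottom edge down between the two white sprung jaws of the clip on the round black stage, centred along the jaws, until it is fully home on the clip's floor and stays upright by itself. Leave the blue and the white plate standing in their stands.

Things in the scene. Friction and masses are not known exactly. Their poses are not given: they have to be found in the camera images.
- plate_orange: grey metal sample plate with grip bar of orange plastic on top (sizes in mm): plate 60 wide (x), 5 thick (y), 72 high; bar 60 x 12 x 18 high, its middle 79 above the origin; about 80 g, both faces alike. Origin: middle of its bottom edge, z up. Starts upright in the open slot (62 x 6.5, its cheeks reach 26 above the table) of a fixed round stand 88 across, bottom edge 12 above the table; lifts straight out.
- clip_seat (a point): (mm) Middle of the clip's floor, 22 above the table (fixed round black stage 124 across, blue spring posts); the plate's origin belongs here, either way round. Two white slippery jaws, 44 long along x, part along y: faces 1 apart from 2 to 16 up, then a 60-degree funnel, mouth 25 wide, rim 37 up. Springs: 4 N a jaw + 0.3 N/mm, 14 mm travel; pressing a plate in takes about 10 N, more off centre, then they centre and hold it.
- plate_blue: grey metal sample plate with grip bar of blue plastic on top (sizes in mm): plate 60 wide (x), 5 thick (y), 72 high; bar 60 x 12 x 18 high, its middle 79 above the origin; about 80 g, both faces alike. Origin: middle of its bottom edge, z up. In a stand like the orange one's; leave it there.
- plate_white: grey metal sample plate with grip bar of white plastic on top (sizes in mm): plate 60 wide (x), 5 thick (y), 72 high; bar 60 x 12 x 18 high, its middle 79 above the origin; about 80 g, both faces alike. Origin: middle of its bottom edge, z up. In a stand like the orange one's; leave it there.
Things that resemble listed ones, but are neither listed nor needed, are in the scene too. Leave any green, pink or yellow look-alike of the plate_orange alone.

How it is judged:
By the outcome, as a careful person would: the job done as asked, in the order asked, and still so for the second after the job is handed in, with the robot touching nothing.
It also fails if it takes over 48 s, if anything falls off the work surface, if the arm or the gripper's body presses on something with over 40 N, if the wrist force passes 120 N, or if a joint passes its speed limit or range.

## Working session

There is one attempt and no reset: what is moved stays moved. The work goes in short steps, Python scripts to look and compute and a tool call to move; the robot and the scene stay as the last step left them, time stands still between calls to the robot, and variables do not carry over. Pictures are saved under pics/ and viewed, and the job is handed in when it is done.

Besides the shell and the picture viewer there is one more tool, called after "Call:" as name(argument=value, ...) on one line, values as JSON. carry_out: Moves the arm, as the interface text tells. Its arguments: {"type":"object","properties":{"steps":{"type":"array","items":{"type":"array"}},"newtons":{"type":"number"}},"required":["steps"]}

```bash
mkdir -p pics; ls
python3 - <<'E'
from workcell import r, imaging
import cv2,pickle
o=r.get_obs(); print(o)
for n in("side","top"):
    d=imaging.get_image(n); pickle.dump(d,open(f"{n}0.pkl","wb")); cv2.imwrite(f"pics/{n}0.png",d["img"][:,:,::-1]); print(n,d["intrinsics"],d["rvec"],d["tvec"])
E
```

```text
pics
{'time_s': 0.0, 'joint_pos': array([-1.37794802e+00,  2.64735216e-01,  1.60534295e+00,  3.52395739e-07,
        1.27371003e+00, -3.69176258e-02]), 'qd': array([ 3.31112831e-04, -1.83038152e-03, -2.43037186e-04, -1.48749972e-04,
       -3.18438912e-05,  6.06296921e-04]), 'effort': array([ 6.33436466e-04, -5.02103376e+01, -3.56877530e+01,  7.26386346e-02,
        2.93049111e-02, -1.86357047e-04]), 'tcp_pos': array([ 0.15358314, -0.65657476,  0.23741687]), 'eef_rot': array([-1.09444800e-03,  9.93407614e-01,  1.14630306e-01, -8.53333904e-05]), 'force': array([-0.49484816, -0.38754814, -0.90558525]), 'ft_torque': array([ 0.01849381,  0.01423623, -0.05618922]), 'width': 0.08841344596913192}
side [[455.79267354   0.         284.00294428]
 [  0.         455.79267354 215.04338549]
 [  0.           0.           1.        ]] [ 2.12247793 -0.07885997  0.0578126 ] [-0.54783485  0.04469807  1.10784071]
top [[488.38552166   0.         276.67019417]
 [  0.         488.38552166 212.32610556]
 [  0.           0.           1.        ]] [ 2.17126219 -2.14866605  0.16757059] [-0.05382537  0.55545269  1.09202588]
```

View pics/side0.png

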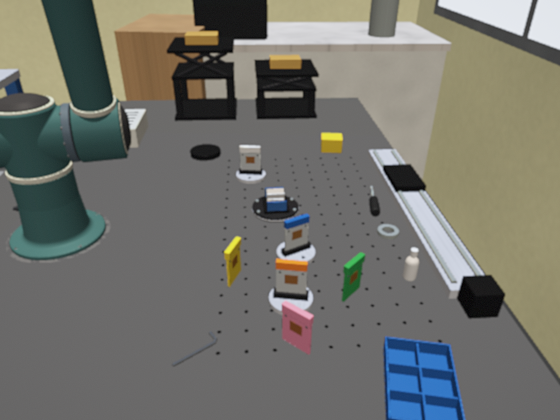

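View pics/top0.png

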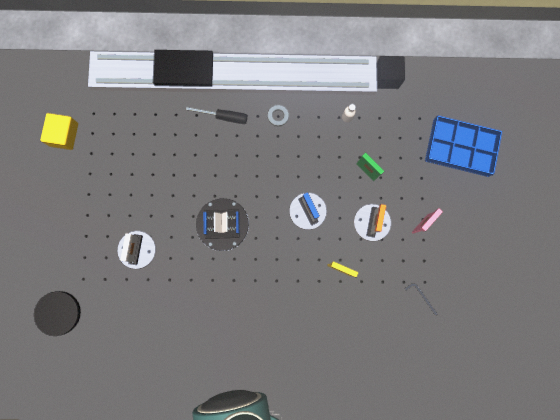

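Side view: the orange plate is at about (291,280) and the clip stage at (276,206). Top view: the orange bar is at about (380,218) and the stage at (222,223). Next I'll zoom in and measure.

```bash
cat > h.py <<'E'
import numpy as np,cv2,pickle
def load(n): return pickle.load(open(n+".pkl","rb"))
def ray(d,uv):
    R=cv2.Rodrigues(np.array(d["rvec"]))[0]; t=np.array(d["tvec"]).ravel()
    K=np.array(d["intrinsics"]); v=R.T@np.linalg.inv(K)@np.array([uv[0],uv[1],1.]); return -R.T@t, v/np.linalg.norm(v)
def onz(d,uv,z):
    c,v=ray(d,uv); return c+v*(z-c[2])/v[2]
def proj(d,P):
    return cv2.projectPoints(np.array(P,float).reshape(-1,3),np.array(d["rvec"],float),np.array(d["tvec"],float),np.array(d["intrinsics"]),None)[0].reshape(-1,2)
def tri(d1,p1,d2,p2):
    c1,v1=ray(d1,p1);c2,v2=ray(d2,p2)
    s=np.linalg.lstsq(np.c_[v1,-v2],c2-c1,rcond=None)[0]
    a=c1+v1*s[0];b=c2+v2*s[1];return (a+b)/2,np.linalg.norm(a-b)
def crop(d,u,v,w,h,s,fn):
    cv2.imwrite(fn,cv2.resize(d["img"][v:v+h,u:u+w,::-1],None,fx=s,fy=s,interpolation=cv2.INTER_CUBIC))
E
python3 - <<'E'
from h import *
t=load("top0");s=load("side0")
for d in(t,s): print(ray(d,(280,210)))
crop(t,190,190,70,70,8,"pics/t_stage.png");crop(t,345,190,70,60,8,"pics/t_or.png");crop(s,230,175,100,60,8,"pics/s_stage.png");crop(s,260,250,70,65,8,"pics/s_or.png")
for n,d in(("top",t),("side",s)):
    h=cv2.cvtColor(d["img"],cv2.COLOR_RGB2HSV)
    m=cv2.inRange(h,(8,170,130),(20,255,255))
    N,l,st,c=cv2.connectedComponentsWithStats(m)
    for i in range(1,N):
        if st[i][4]>20:
            cn=cv2.findContours((l==i).astype('uint8'),0,1)[0][0]; print(n,st[i],c[i],cv2.minAreaRect(cn))
E
```

```text
(array([ 0.40298959, -0.02714633,  1.15793258]), array([ 0.14013729, -0.02522017, -0.98981083]))
(array([ 0.46663811, -0.9597257 ,  0.62498593]), array([ 0.06465326,  0.85443238, -0.51552427]))
top [380 205   5  10  28] [382.10714286 208.85714286] ((382.0, 209.5), (4.0, 9.0), 0.0)
side [276 259  31  12 269] [290.91078067 264.92193309] ((291.0286865234375, 264.6844482421875), (30.601078033447266, 9.144109725952148), 5.19442892074585)
```

View pics/t_stage.png

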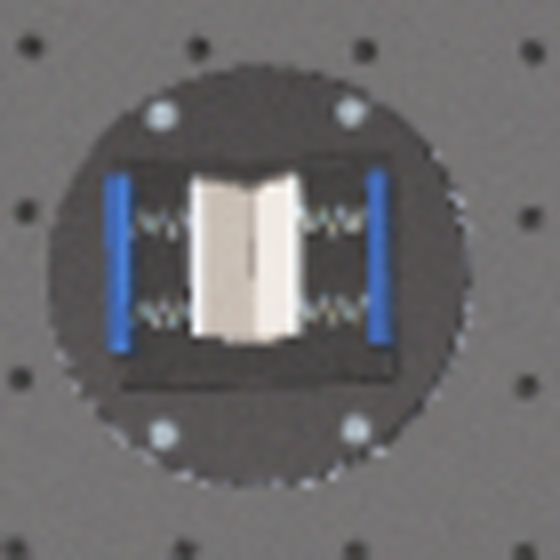

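View pics/t_or.png

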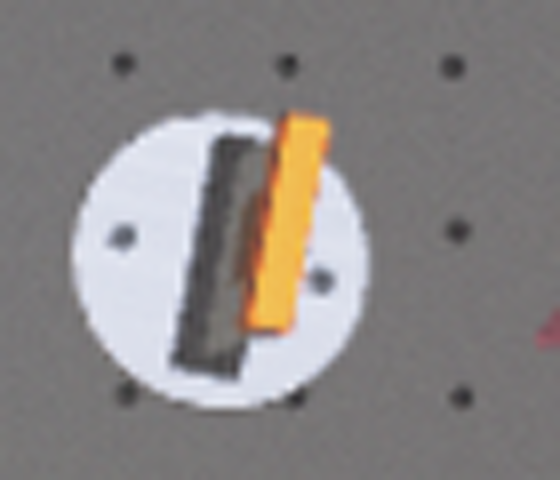

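View pics/s_stage.png

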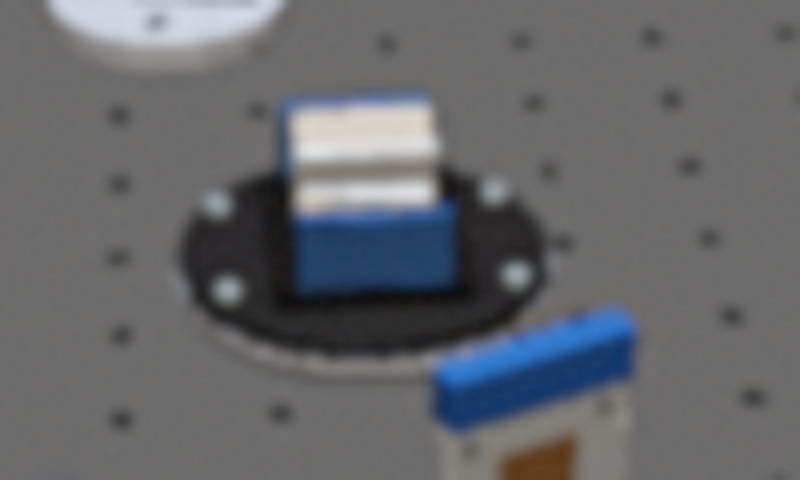

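View pics/s_or.png

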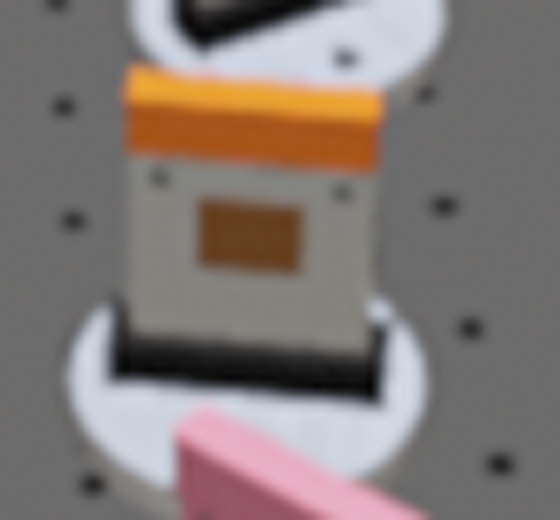

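```bash
cat > m.py <<'E'
from h import *
t=load("top0");s=load("side0")
f=lambda o,p,k=8:(o[0]+(p[0]+.5)/k-.5,o[1]+(p[1]+.5)/k-.5)
def ups(d,u,v,w,h): return cv2.resize(d["img"][v:v+h,u:u+w],None,fx=8,fy=8,interpolation=cv2.INTER_CUBIC)
def rect(m,o):
    c=max(cv2.findContours(m,0,1)[0],key=cv2.contourArea); b=cv2.boxPoints(cv2.minAreaRect(c)); return [f(o,p) for p in b],c
im=ups(t,345,190,70,60);h=cv2.cvtColor(im,cv2.COLOR_RGB2HSV)
b,_=rect(cv2.inRange(h,(5,130,140),(25,255,255)),(345,190))
P=np.array([onz(t,p,.100) for p in b]);print("bar top",P.round(4).tolist(),P.mean(0))
for i in range(2):
    e=P[i+1]-P[i];print(np.linalg.norm(e),np.degrees(np.arctan2(e[1],e[0])))
# white disc of stand
c=max(cv2.findContours(cv2.inRange(h,(90,5,180),(140,60,255)),0,1)[0],key=cv2.contourArea)
(cx,cy),rr=cv2.minEnclosingCircle(c)
for z in(.006,.012): print("stand",z,onz(t,f((345,190),(cx,cy)),z),rr/8)
im=ups(t,190,190,70,70);h=cv2.cvtColor(im,cv2.COLOR_RGB2HSV)
m=cv2.inRange(im,(150,140,130),(255,255,255)); m[:150]=0;m[360:]=0;m[:,:170]=0;m[:,320:]=0
m=cv2.morphologyEx(m,cv2.MORPH_OPEN,np.ones((21,21)))
b,_=rect(m,(190,190))
P=np.array([onz(t,p,.059) for p in b]);print("jaws",P.round(4).tolist(),P.mean(0))
for i in range(2):
    e=P[i+1]-P[i];print(np.linalg.norm(e),np.degrees(np.arctan2(e[1],e[0])))
m=cv2.inRange(h,(100,130,100),(120,255,255))
for c in cv2.findContours(m,0,1)[0]:
    if cv2.contourArea(c)>1000:
        b=cv2.boxPoints(cv2.minAreaRect(c));P=np.array([onz(t,f((190,190),p),.055) for p in b]);print("post",P.round(4).tolist(),P.mean(0))
# bolts
for z in(.022,):
  B=np.array([onz(t,f((190,190),p),z) for p in((162,116),(350,112),(163,435),(356,430))]);print("bolts",B.mean(0),B.round(4).tolist())
  e=B[0]-B[2];e2=B[1]-B[3];print(np.degrees(np.arctan2(e[1],e[0])),np.degrees(np.arctan2(e2[1],e2[0])))
# disc ellipse
g=cv2.cvtColor(im,cv2.COLOR_RGB2GRAY);m=(g<90).astype('uint8');
c=max(cv2.findContours(m,0,1)[0],key=cv2.contourArea);(cx,cy),rr=cv2.minEnclosingCircle(cv2.convexHull(c));print(cx,cy,rr,onz(t,f((190,190),(cx,cy)),.015),proj(t,[0,0,0]))
# tri
bo=[((162,116),(217,205)),((350,112),(494,191)),((163,435),(228,290)),((356,430),(516,273))]
for (a,b) in (((162,116),(217,205)),((350,112),(228,290)),((163,435),(494,191)),((356,430),(516,273))):
    print("tribolt",tri(t,f((190,190),a),s,f((230,175),b)))
# orange top corners tri: near-camera(-y) top face
print(proj(s,[[.5,0,0],[.6,0,0],[.5,.1,0]]),proj(t,[[.5,0,0],[.6,0,0],[.5,.1,0]]))
E
python3 m.py
```

```text
bar top [[0.5104, -0.2601, 0.1], [0.5699, -0.2736, 0.1], [0.5671, -0.2876, 0.1], [0.5076, -0.274, 0.1]] [ 0.53875082 -0.2738137   0.1       ]
0.06107318651072187 -12.78653083818392
0.014297417316511928 -101.29991295226355
stand 0.006 [ 0.53966992 -0.27636884  0.006     ] 18.724449157714844
stand 0.012 [ 0.53895801 -0.27507073  0.012     ] 18.724449157714844
jaws [[0.5521, 0.0959, 0.059], [0.5524, 0.0643, 0.059], [0.5069, 0.0633, 0.059], [0.5066, 0.0947, 0.059]] [0.52949967 0.07955745 0.059     ]
0.03166196843655702 -89.32195035571857
0.04551219889747408 -178.69660044370323
post [[0.5531, 0.1202, 0.055], [0.5533, 0.1129, 0.055], [0.5034, 0.1109, 0.055], [0.5032, 0.1181, 0.055]] [0.52827117 0.115504   0.055     ]
post [[0.5552, 0.0456, 0.055], [0.5553, 0.0397, 0.055], [0.5064, 0.0387, 0.055], [0.5064, 0.0446, 0.055]] [0.53082924 0.04216317 0.055     ]
bolts [0.53009948 0.07962808 0.022     ] [[0.5759, 0.1088, 0.022], [0.5778, 0.0538, 0.022], [0.4823, 0.1059, 0.022], [0.4844, 0.05, 0.022]]
1.7566807417625163 2.275030482513244
258.6442565917969 273.6575927734375 214.51458740234375 [0.53050502 0.08002766 0.015     ] [[252.59793305 460.74059566]]
tribolt (array([0.52923932, 0.10409425, 0.02546605]), np.float64(0.09151919449375526))
tribolt (array([0.53117812, 0.04957228, 0.02500142]), np.float64(0.09147222890155898))
tribolt (array([0.52997965, 0.10352191, 0.01761362]), np.float64(0.09469090299573978))
tribolt (array([0.53186235, 0.04708523, 0.01898644]), np.float64(0.09455924201321748))
[[264.30697379 226.18713629]
 [303.88076143 224.7930612 ]
 [262.70969817 205.99006018]] [[255.92093705 237.62560213]
 [256.53953143 196.0915929 ]
 [213.7179389  237.17182092]]
```

```bash
cat >> m.py <<'E'
print("-----")
for (a,b) in (((162,116),(494,191)),((350,112),(516,273)),((163,435),(217,205)),((356,430),(228,290))):
    print("tribolt",tri(t,f((190,190),a),s,f((230,175),b)))
# orange top face: far-left,near-left, near-right, far right in side
for a,b in (((246,328),(130,66)),((290,333),(126,98)),((330,122),(382,122)),((288,115),(384,93))):
    print("triOr",tri(t,f((345,190),a),s,f((260,250),b)))
from workcell import r
o=r.get_obs();print(o["time_s"],o["tcp_pos"])
from scipy.spatial.transform import Rotation as Ro
q=o["eef_rot"];R=Ro.from_quat(q[[1,2,3,0]]).as_matrix();print(R)
E
python3 m.py|sed -n '/-----/,$p'
```

```text
-----
tribolt (array([0.57753998, 0.10961433, 0.01511804]), np.float64(0.0011255218270064735))
tribolt (array([0.57942477, 0.05419586, 0.01573342]), np.float64(0.0013430526787663979))
tribolt (array([0.48356789, 0.1068082 , 0.01463058]), np.float64(0.0014508295156337382))
tribolt (array([0.48554634, 0.05053416, 0.01509647]), np.float64(0.001365773919630177))
triOr (array([ 0.51098462, -0.26311711,  0.09831535]), np.float64(0.0018337301506583723))
triOr (array([ 0.50950943, -0.27521792,  0.09812251]), np.float64(0.0013270469463635736))
triOr (array([ 0.56847571, -0.28766222,  0.09749355]), np.float64(0.001990405190830233))
triOr (array([ 0.57037077, -0.27615647,  0.09711275]), np.float64(0.0020359929023383468))
0.1 [ 0.15363735 -0.65663578  0.23754015]
[[ 9.73713534e-01  2.27775771e-01 -3.88634874e-04]
 [ 2.27776092e-01 -9.73711563e-01  1.96041365e-03]
 [ 6.81164606e-05 -1.99740304e-03 -9.99998003e-01]]
```

Cross-checked by triangulation, the orange bar is at (0.539, -0.275) with its top at about 0.098 to 0.100 and yaw about -12.4°. The clip is at (0.531, 0.080) with yaw about 2°. Both agree with the given heights and sizes, so I'm moving above the bar.

Call:
carry_out(steps=[[[0,0,-6],[0.045,0.045,0],0.3],[[0,0,-12],[0.09,0.09,0],0.3],[[0,0,-18],[0.135,0.135,0],0.3],[[0,0,-25.6],[0.18,0.18,0],0.3],[[0,0,-25.6],[0.225,0.225,-0.01],0.3],[[0,0,-25.6],[0.27,0.27,-0.02],0.3],[[0,0,-25.6],[0.315,0.315,-0.03],0.3],[[0,0,-25.6],[0.35,0.35,-0.04],0.3]], newtons=30)

```text
time_s: 1.1
tcp_pos: [0.5048, -0.3055, 0.1982]
eef_rot: [0.0, 0.994, -0.108, 0.0]
force: [0.6, -0.2, 0.3]
width: 0.0618
```

Call:
carry_out(steps=[[[0,0,0],[0.035,0.032,-0.02],0.35],[[0,0,0],[0.035,0.032,-0.06],0.35],[[0,0,0],[0.035,0.032,-0.06],0.35]])

```text
time_s: 1.48
tcp_pos: [0.536, -0.2729, 0.1345]
eef_rot: [-0.002, 0.994, -0.108, -0.004]
force: [0.0, 0.0, -0.0]
width: 0.0574
```

```bash
cat > snap.py <<'E'
import sys
from h import *
from workcell import r, imaging
k=sys.argv[1]
for n in("side","top"):
    d=imaging.get_image(n); pickle.dump(d,open(f"{n}{k}.pkl","wb"))
o=r.get_obs();print(o["time_s"],o["tcp_pos"].round(4),o["eef_rot"].round(4),o["force"].round(2),o["ft_torque"].round(3),o["width"])
E
python3 snap.py 1
python3 - <<'E'
from h import *
t=load("top1");s=load("side1")
a=cv2.resize(t["img"][170:270,330:450,::-1],(600,500),interpolation=cv2.INTER_CUBIC);cv2.imwrite("pics/t1.png",a)
crop(s,230,190,130,130,5,"pics/s1.png")
E
```

```text
1.575 [ 0.5383 -0.2753  0.1386] [-2.000e-04  9.941e-01 -1.085e-01 -6.000e-04] [ 0.52 -0.51  0.52] [ 0.026 -0.054  0.021] 0.05690623044973354
```

View pics/t1.png

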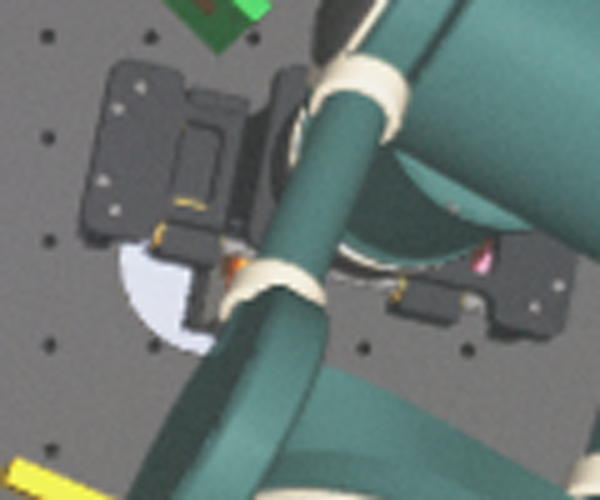

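View pics/s1.png

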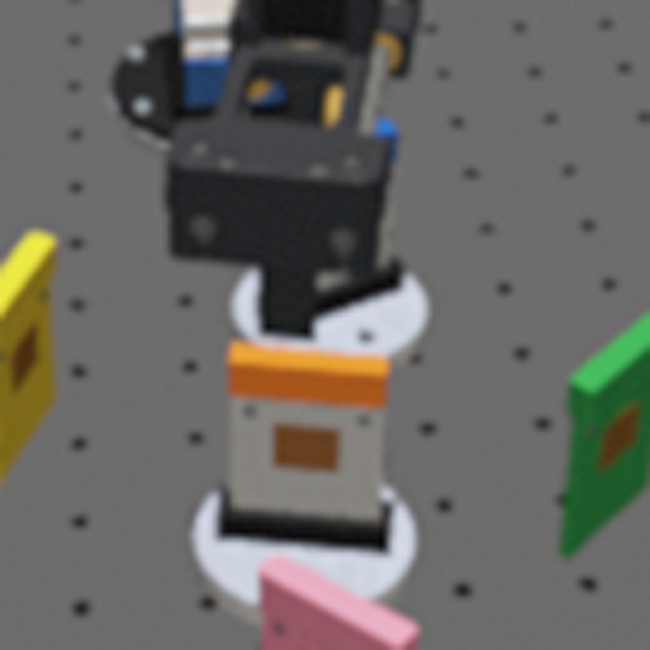

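Side view: the finger is lined up over the orange bar (about 305,350 in the crop). The top view is blocked by the arm. Descending.

Call:
carry_out(steps=[[[0,0,0],[0,0,-0.02],0.35],[[0,0,0],[0,0,-0.045],0.35],[[0,0,0],[0,0,-0.065],0.35],[[0,0,0],[0,0,-0.065],0.35],[[0,0,0],[0,0,-0.065],0.6]], newtons=6)

```text
time_s: 2.2
tcp_pos: [0.5391, -0.2757, 0.0743]
eef_rot: [0.0, 0.994, -0.108, 0.0]
force: [0.2, 0.8, 0.4]
width: 0.0496
```

```bash
python3 snap.py 2
python3 - <<'E'
from h import *
s=load("side2")
crop(s,230,190,130,130,5,"pics/s2.png")
E
```

```text
2.3 [ 0.5396 -0.2758  0.0749] [ 4.000e-04  9.941e-01 -1.083e-01  1.000e-03] [ 0.29 -0.19  0.24] [ 0.069  0.013 -0.011] 0.04134325678334625
```

View pics/s2.png

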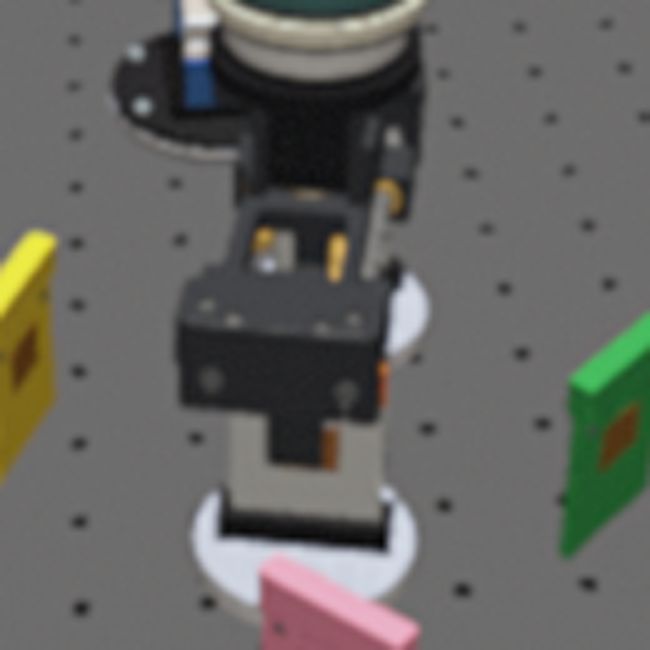

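The fingers straddle the bar and sit centred along it, at about (300,440) in the crop. Closing gently.

Call:
carry_out(steps=[[[0,0,0],[0,0,0],0.8],[[0,0,0],[0,0,0],0.85],[[0,0,0],[0,0,0],0.9],[[0,0,0],[0,0,0],0.95],[[0,0,0],[0,0,0],1.0],[[0,0,0],[0,0,0],1.0]], newtons=6)

```text
time_s: 3.05
tcp_pos: [0.5389, -0.2754, 0.074]
eef_rot: [0.0, 0.994, -0.108, 0.0]
force: [-0.2, -0.2, 1.3]
width: 0.0117
```

```bash
python3 snap.py 3
```

```text
3.15 [ 0.5389 -0.2754  0.074 ] [ 1.000e-04  9.941e-01 -1.083e-01  2.000e-04] [ 0.23 -0.5   2.25] [ 0.012  0.057 -0.051] 0.012152894420790877
```

Gripped at 12 mm with no side load. Next I'll firm the grip and lift straight up.

Call:
carry_out(steps=[[[0,0,0],[0,0,0],1.0],[[0,0,0],[0,0,0],1.0],[[0,0,0],[0,0,0.01],1.0],[[0,0,0],[0,0,0.02],1.0],[[0,0,0],[0,0,0.03],1.0],[[0,0,0],[0,0,0.05],1.0],[[0,0,0],[0,0,0.08],1.0],[[0,0,0],[0,0,0.12],1.0]], newtons=40)

```text
time_s: 4.15
tcp_pos: [0.5381, -0.2749, 0.1949]
eef_rot: [-0.0, 0.994, -0.108, -0.001]
force: [-0.4, 0.6, -0.5]
width: 0.0115
```

```bash
python3 snap.py 4
python3 - <<'E'
from h import *
s=load("side4")
crop(s,230,150,130,150,4,"pics/s4.png")
E
```

```text
4.25 [ 0.5421 -0.2771  0.2009] [ 0.0022  0.9941 -0.1083  0.0052] [ 0.7  -0.49  0.1 ] [ 0.038 -0.002  0.004] 0.011255022572993495
```

View pics/s4.png

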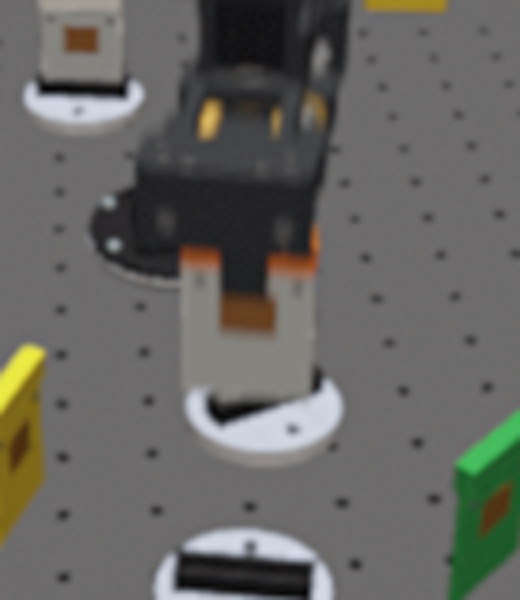

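The plate is out of its stand and held upright, with its bottom at about 0.132 m. Moving over the clip.

Call:
carry_out(steps=[[[0,0,2],[0,0.03,0.01],1.0],[[0,0,4],[0,0.08,0.01],1.0],[[0,0,6],[-0.002,0.13,0.01],1.0],[[0,0,8],[-0.004,0.18,0.01],1.0],[[0,0,10],[-0.006,0.23,0.01],1.0],[[0,0,12],[-0.008,0.28,0.01],1.0],[[0,0,14.4],[-0.008,0.33,0],1.0],[[0,0,14.4],[-0.008,0.355,0],1.0]])

```text
time_s: 5.25
tcp_pos: [0.5294, 0.0821, 0.1928]
eef_rot: [-0.0, 1.0, 0.018, -0.001]
force: [-0.2, -0.3, -1.0]
width: 0.0115
```

Call:
carry_out(steps=[[[0,0,0],[0,0,-0.02],1.0],[[0,0,0],[0,0,-0.045],1.0],[[0,0,0],[0,0,-0.055],1.0],[[0,0,0],[0,0,-0.055],1.0],[[0,0,0],[0,0,-0.055],1.0]])

```text
time_s: 5.88
tcp_pos: [0.5315, 0.0797, 0.1397]
eef_rot: [-0.0, 1.0, 0.017, 0.001]
force: [0.4, 0.7, -1.3]
width: 0.0116
```

```bash
python3 snap.py 5
python3 - <<'E'
from h import *
t=load("top5");s=load("side5")
crop(t,180,170,100,100,6,"pics/t5.png")
crop(s,220,110,110,120,5,"pics/s5.png")
E
```

```text
5.975 [0.5316 0.0797 0.1399] [-1.000e-04  9.999e-01  1.700e-02  1.000e-03] [ 0.2  -0.45  0.22] [0.029 0.036 0.02 ] 0.011684492776313216
```

View pics/s5.png

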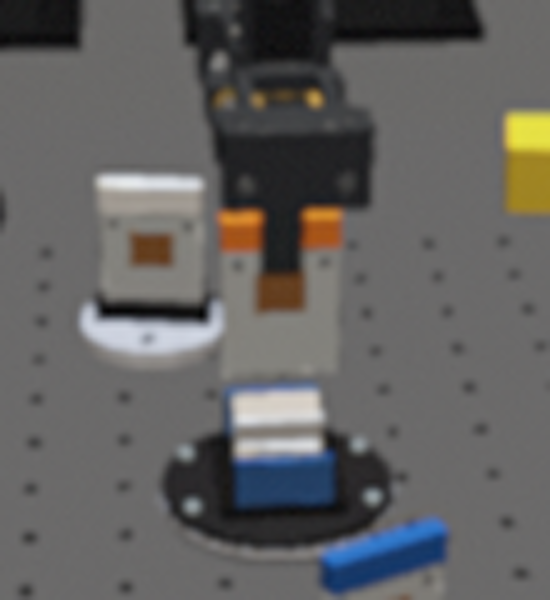

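View pics/t5.png

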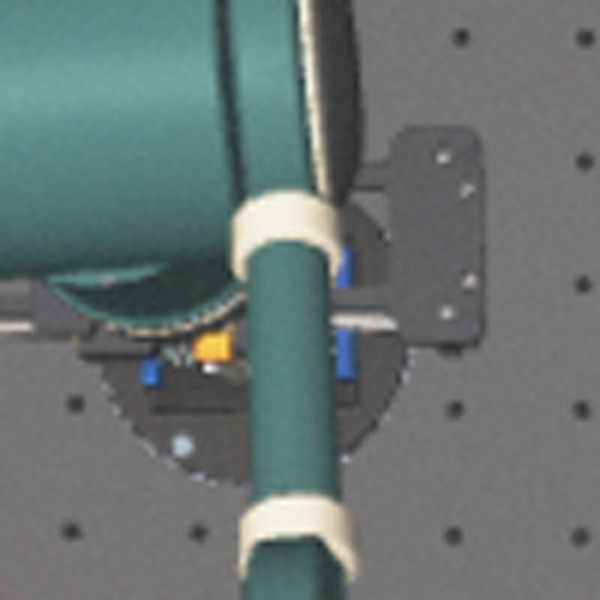

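```bash
python3 - <<'E'
from h import *
s=load("side5")
f=lambda p,k=5,o=(220,110):(o[0]+(p[0]+.5)/k-.5,o[1]+(p[1]+.5)/k-.5)
def ony(p,y):
    c,v=ray(s,f(p)); return c+v*(y-c[1])/v[1]
print("plate",[ony(p,.0772).round(4) for p in((222,372),(337,374),(218,208),(342,206))])
print("bolt mids",[onz(s,f(p),.0155).round(4) for p in((185,452),(358,443),(193,506),(373,496))])
print("post",[ony(p,.041).round(4) for p in((234,460),(333,454),(236,506),(334,500))])
P=[onz(s,f(p),.059) for p in((233,395),(319,390),(236,435),(326,427))];print("jaw pts",np.round(P,4))
b=[onz(s,f(p),.078) for p in((222,372),(337,374))];print("bottom",b)
m=s["img"]
E
python3 - <<'E'
import sys; sys.path.insert(0,'.')
from h import *
s=pickle.load(open('side5.pkl','rb'))
crop(s,255,175,55,50,14,"pics/s5b.png")
E
```

```text
plate [array([0.5035, 0.0772, 0.0787]), array([0.5628, 0.0772, 0.0757]), array([0.5028, 0.0772, 0.1697]), array([0.564 , 0.0772, 0.1693])]
bolt mids [array([0.4841, 0.1064, 0.0155]), array([0.5779, 0.1104, 0.0155]), array([0.4866, 0.05  , 0.0155]), array([0.5805, 0.0541, 0.0155])]
post [array([0.5077, 0.041 , 0.0474]), array([0.558 , 0.041 , 0.0491]), array([0.5084, 0.041 , 0.0201]), array([0.5589, 0.041 , 0.0218])]
jaw pts [[0.5095 0.0886 0.059 ]
 [0.5547 0.0914 0.059 ]
 [0.509  0.046  0.059 ]
 [0.5552 0.0515 0.059 ]]
bottom [array([0.50359385, 0.07860282, 0.078     ]), array([0.56237522, 0.07281171, 0.078     ])]
```

View pics/s5b.png

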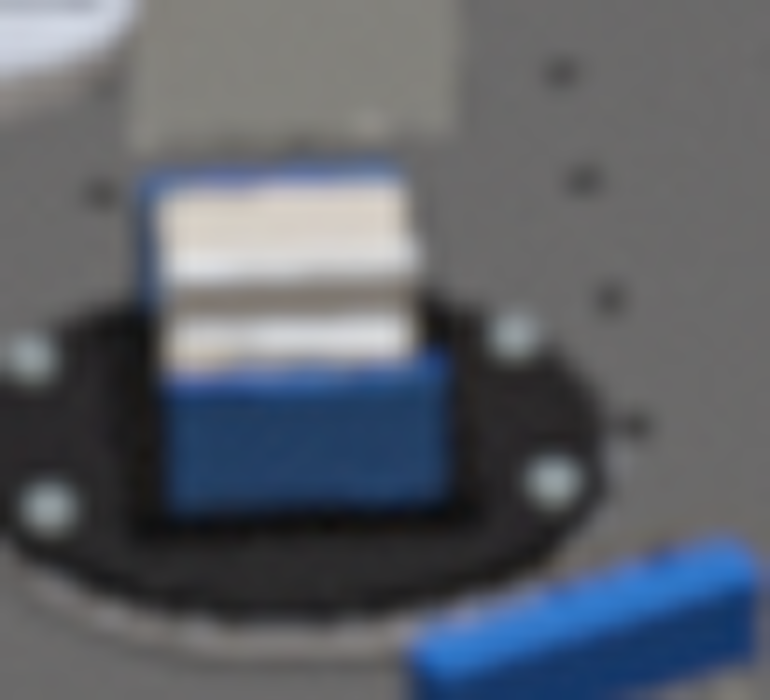

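The plate's mid-x is 0.5332 against 0.532 for the clip, and the yaw matches. I'll shift x by -1 mm and go down into the funnel.

Call:
carry_out(steps=[[[0,0,0],[-0.001,0,-0.01],1.0],[[0,0,0],[-0.001,0,-0.02],1.0],[[0,0,0],[-0.001,0,-0.028],1.0],[[0,0,0],[-0.001,0,-0.034],1.0],[[0,0,0],[-0.001,0,-0.034],1.0],[[0,0,0],[-0.001,0,-0.034],1.0]], newtons=50)

```text
time_s: 6.72
tcp_pos: [0.5299, 0.0798, 0.1048]
eef_rot: [-0.0, 1.0, 0.017, 0.0]
force: [-0.4, -0.2, -0.8]
width: 0.0113
```

```bash
python3 snap.py 6
python3 - <<'E'
from h import *
crop(load("side6"),240,140,70,85,7,"pics/s6.png")
E
```

```text
6.825 [0.53   0.0798 0.105 ] [-0.000e+00  9.999e-01  1.720e-02  3.000e-04] [-0.01 -0.14 -0.41] [-0.009  0.038 -0.001] 0.01123550184260401
```

View pics/s6.png

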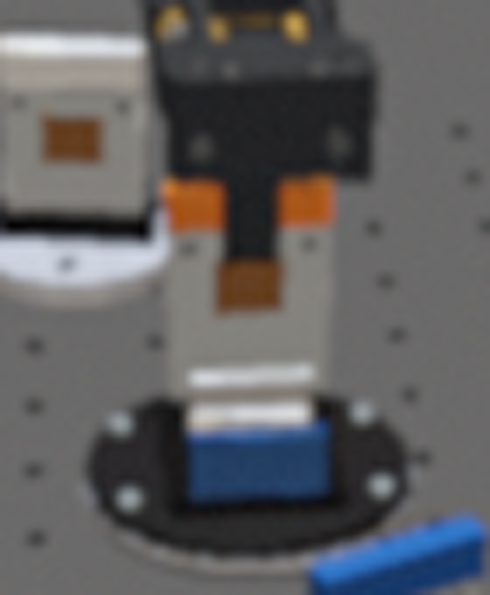

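The plate's bottom edge is in the funnel and centred: plate mid column is about 249 and jaw mid column about 252 at 7x. No force yet, so I'm pressing in.

Call:
carry_out(steps=[[[0,0,0],[0,0,-0.003],1.0],[[0,0,0],[0,0,-0.006],1.0],[[0,0,0],[0,0,-0.009],1.0],[[0,0,0],[0,0,-0.012],1.0],[[0,0,0],[0,0,-0.012],1.0],[[0,0,0],[0,0,-0.012],1.0]])

```text
time_s: 7.58
tcp_pos: [0.5305, 0.0798, 0.0931]
eef_rot: [-0.0, 1.0, 0.017, 0.001]
force: [1.9, 0.0, 2.7]
width: 0.0111
```

```bash
python3 snap.py 7
```

```text
7.675 [0.5303 0.0798 0.093 ] [-0.000e+00  9.999e-01  1.710e-02  6.000e-04] [ 1.46 -1.52  2.53] [ 0.035 -0.461 -0.06 ] 0.011345447299688512
```

Call:
carry_out(steps=[[[0,0,0],[0,0,-0.002],1.0],[[0,0,0],[0,0,-0.004],1.0],[[0,0,0],[0,0,-0.006],1.0],[[0,0,0],[0,0,-0.007],1.0],[[0,0,0],[0,0,-0.007],1.0]])

```text
time_s: 8.3
tcp_pos: [0.5292, 0.0797, 0.0852]
eef_rot: [0.0, 1.0, 0.017, -0.001]
force: [0.6, -0.6, 1.0]
width: 0.0116
```

```bash
python3 snap.py 8
python3 - <<'E'
from h import *
crop(load("side8"),240,140,70,85,7,"pics/s8.png")
E
```

```text
8.4 [0.5292 0.0797 0.0852] [ 0.000e+00  9.999e-01  1.710e-02 -6.000e-04] [ 0.03 -0.69  0.51] [ 0.047 -0.078 -0.054] 0.01128684252807818
```

View pics/s8.png

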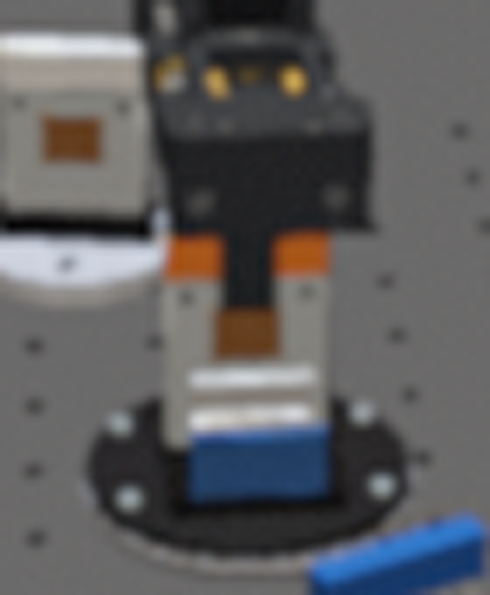

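Call:
carry_out(steps=[[[0,0,0],[0,0,-0.001],1.0],[[0,0,0],[0,0,-0.002],1.0],[[0,0,0],[0,0,-0.003],1.0],[[0,0,0],[0,0,-0.003],1.0]])

```text
time_s: 8.9
tcp_pos: [0.5297, 0.0798, 0.0839]
eef_rot: [-0.0, 1.0, 0.017, -0.0]
force: [-5.1, 0.2, 10.6]
width: 0.0113
```

```bash
python3 snap.py 9
python3 - <<'E'
from h import *
s=load("side9");crop(s,250,155,55,60,10,"pics/s9.png")
E
```

```text
9.0 [0.5297 0.0798 0.084 ] [-0.000e+00  9.999e-01  1.720e-02 -1.000e-04] [-4.25 -0.3  10.88] [-0.028  0.701 -0.063] 0.011288974208655092
```

View pics/s9.png

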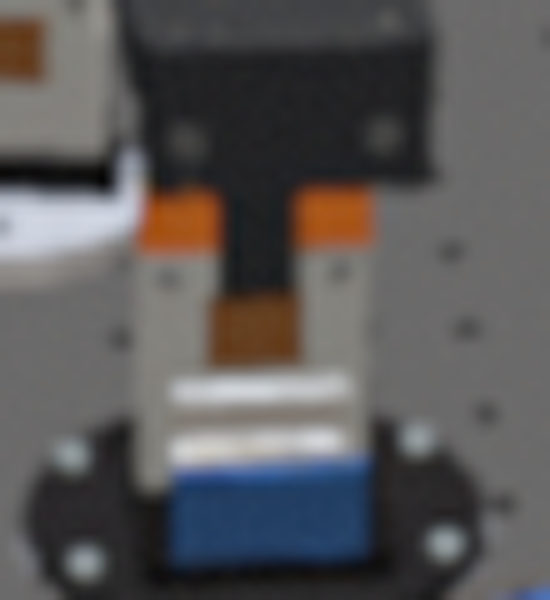

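Run:
```python
from h import *
s=load("side9")
f=lambda p,k=10,o=(250,155):(o[0]+(p[0]+.5)/k-.5,o[1]+(p[1]+.5)/k-.5)
def ony(p,y):
    c,v=ray(s,f(p)); return c+v*(y-c[1])/v[1]
print("plate",[ony(p,.0772).round(4) for p in((137,300),(374,300),(136,490))])
print("bar",[ony(p,.0735).round(4) for p in((140,245),(375,245),(145,190),(376,186))])
print("rear jaw rim ends",[ony(p,.095).round(4) for p in((172,392),(350,386))])
print("front jaw",[ony(p,.066).round(4) for p in((170,447),(345,441))])
print("post",[ony(p,.041).round(4) for p in((170,470),(371,462),(170,562),(372,555))])
print("bolts",np.mean([onz(s,f(p),.0155) for p in((71,455),(417,440),(84,562),(445,544))],axis=0))
```

```text
plate [array([0.5016, 0.0772, 0.0772]), array([0.5627, 0.0772, 0.0752]), array([0.5005, 0.0772, 0.0208])]
bar [array([0.5025, 0.0735, 0.0949]), array([0.5624, 0.0735, 0.093 ]), array([0.5039, 0.0735, 0.1104]), array([0.5624, 0.0735, 0.1098])]
rear jaw rim ends [array([0.5111, 0.095 , 0.0401]), array([0.5583, 0.095 , 0.0403])]
front jaw [array([0.5092, 0.066 , 0.0399]), array([0.5546, 0.066 , 0.0401])]
post [array([0.5081, 0.041 , 0.0475]), array([0.5592, 0.041 , 0.048 ]), array([0.5078, 0.041 , 0.0203]), array([0.5598, 0.041 , 0.0204])]
bolts [0.53198166 0.07958397 0.0155    ]
```

Force rises to 10.9 N at the expected home height (TCP 0.084), and the corner z is about 0.021. I'll press a bit harder to seat it, then release.

Call:
carry_out(steps=[[[0,0,0],[0,0,-0.001],1.0],[[0,0,0],[0,0,-0.002],1.0],[[0,0,0],[0,0,-0.002],1.0]])

```text
time_s: 9.38
tcp_pos: [0.5301, 0.0799, 0.0839]
eef_rot: [-0.0, 1.0, 0.017, 0.0]
force: [-8.6, -0.6, 22.0]
width: 0.0112
```

```bash
python3 snap.py 10
```

```text
9.475 [0.5301 0.0799 0.0839] [-1.000e-04  9.999e-01  1.720e-02  2.000e-04] [-8.33 -0.11 21.79] [-0.151  1.453 -0.123] 0.011439407163943158
```

Call:
carry_out(steps=[[[0,0,0],[0,0,0.002],1.0],[[0,0,0],[0,0,0.004],1.0],[[0,0,0],[0,0,0.004],0.95],[[0,0,0],[0,0,0.004],0.85],[[0,0,0],[0,0,0.004],0.75],[[0,0,0],[0,0,0.004],0.65],[[0,0,0],[0,0,0.004],0.5],[[0,0,0],[0,0,0.004],0.5]])

```text
time_s: 10.48
tcp_pos: [0.5298, 0.0798, 0.0847]
eef_rot: [0.0, 1.0, 0.017, 0.0]
force: [0.7, 0.2, -0.3]
width: 0.0436
```

```bash
python3 snap.py 11
python3 - <<'E'
from h import *
s=load("side11");crop(s,250,155,55,60,10,"pics/s11.png")
E
```

```text
10.575 [0.5297 0.0797 0.0847] [ 0.      0.9999  0.0172 -0.    ] [-1.24  0.48  0.85] [-0.004 -0.043 -0.004] 0.04356056473474535
```

View pics/s11.png

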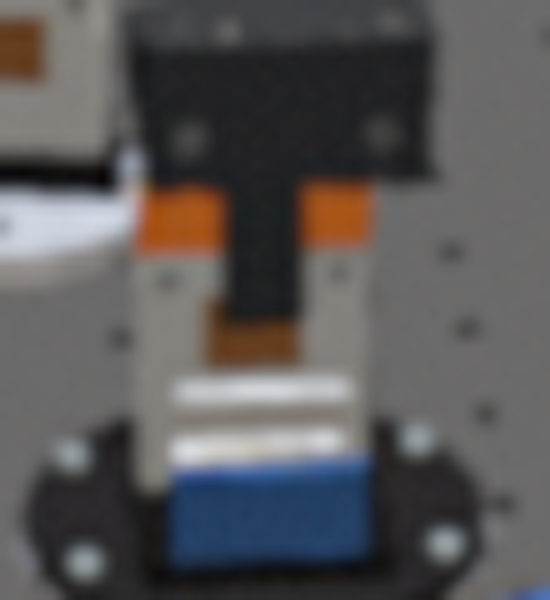

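The plate stays standing with the fingers open. Retreating straight up, then aside, for a clear view.

Call:
carry_out(steps=[[[0,0,0],[0,0,0.02],0.5],[[0,0,0],[0,0,0.05],0.5],[[0,0,0],[0,0,0.1],0.5],[[0,0,0],[0,0,0.14],0.5],[[0,0,0],[0,0.05,0.14],0.5],[[0,0,0],[0,0.11,0.14],0.5],[[0,0,0],[0,0.17,0.14],0.5],[[0,0,0],[0,0.22,0.14],0.5]])

```text
time_s: 11.58
tcp_pos: [0.5295, 0.3019, 0.2249]
eef_rot: [-0.0, 1.0, 0.017, 0.0]
force: [0.4, 0.1, -0.4]
width: 0.0443
```

```bash
python3 snap.py 12
python3 - <<'E'
from h import *
s=load("side12");crop(s,250,155,55,60,10,"pics/s12.png");t=load("top12");crop(t,190,190,70,70,8,"pics/t12.png")
cv2.imwrite("pics/s12f.png",s["img"][:,:,::-1])
E
```

```text
11.675 [0.5292 0.3043 0.2246] [-1.000e-03  9.998e-01  1.940e-02  1.000e-04] [0.43 0.09 0.19] [0.057 0.071 0.063] 0.04397443388133374
```

View pics/s12.png

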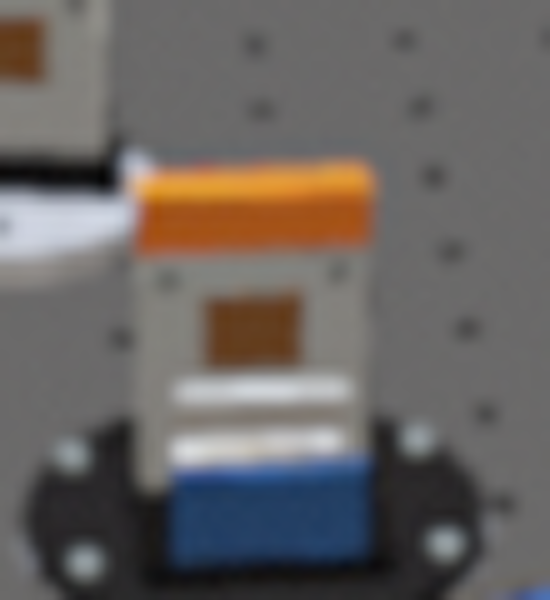

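View pics/t12.png

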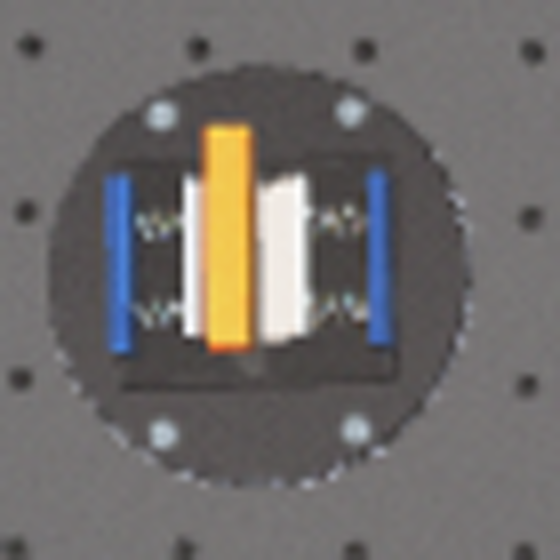

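View pics/s12f.png

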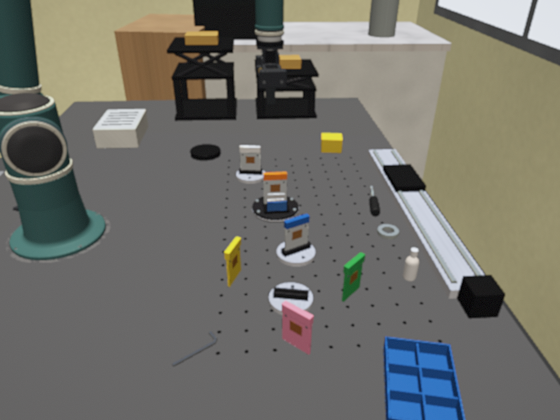

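Run:
```python
from h import *
t=load("top12");s=load("side12")
f=lambda p,o,k:(o[0]+(p[0]+.5)/k-.5,o[1]+(p[1]+.5)/k-.5)
T=[(205,350),(250,349),(252,125),(205,125)] # left-low=(x small,y large)
S=[(135,172),(141,204),(375,194),(371,162)] 
for a,b in zip(T,S): print(tri(t,f(a,(190,190),8),s,f(b,(250,155),10)))
P=np.array([onz(t,f(a,(190,190),8),.110) for a in T]);print(P.mean(0),P.round(4).tolist())
h=cv2.cvtColor(cv2.resize(t["img"][190:260,190:260],None,fx=8,fy=8,interpolation=cv2.INTER_CUBIC),cv2.COLOR_RGB2HSV)
c=max(cv2.findContours(cv2.inRange(h,(5,130,140),(25,255,255)),0,1)[0],key=cv2.contourArea);b=cv2.boxPoints(cv2.minAreaRect(c))
P=np.array([onz(t,f(a,(190,190),8),.110) for a in b]);print(P.mean(0),P.round(4).tolist())
# side: bar vs plate verticality
def ony(p,y):
    c,v=ray(s,f(p,(250,155),10)); return c+v*(y-c[1])/v[1]
print([ony(p,.0737).round(4) for p in((138,250),(372,246))],[ony(p,.0772).round(4) for p in((136,490),)])
```

```text
(array([0.50051955, 0.08505985, 0.10965129]), np.float64(0.0027132043282279863))
(array([0.50136524, 0.07331544, 0.10641971]), np.float64(0.0030045053219028084))
(array([0.56151962, 0.0741745 , 0.10707744]), np.float64(0.0014295981346631793))
(array([0.56122904, 0.08658903, 0.1099547 ]), np.float64(0.002013875373945608))
[0.52980363 0.07960431 0.11      ] [[0.4991, 0.085, 0.11], [0.4995, 0.0729, 0.11], [0.5604, 0.0739, 0.11], [0.5602, 0.0866, 0.11]]
[0.52963515 0.07943678 0.11      ] [[0.5603, 0.0876, 0.11], [0.5608, 0.0739, 0.11], [0.4989, 0.0713, 0.11], [0.4985, 0.0849, 0.11]]
[array([0.5019, 0.0737, 0.0934]), array([0.5616, 0.0737, 0.0927])] [array([0.5005, 0.0772, 0.0208])]
```

Run:
```python
from workcell import r
o=r.get_obs();print(o["time_s"],o["tcp_pos"],o["qd"].round(4)); print(r.job_done())
```

```text
11.675 [0.52924407 0.30426854 0.22459734] [-0.0568 -0.0243  0.0371 -0.0495  0.0215 -0.0436]
the job is handed in; nothing more can be done
None
```

I lifted the orange plate straight out of its stand, pressed it into the clip until it met the hard floor, then released it. I backed the arm clear and handed the job in at 11.7 s.

Last checks, from the camera pictures before handing in unless noted:
- **Centring:** the plate's middle along the jaws is at x ≈ 0.531, against about 0.5315 for the clip. Across the jaws it is at y ≈ 0.080 for both. It stands upright with nothing touching it.
- **Fully home:** the force rose to 22 N while pressing, with no further travel at TCP height 0.084 m, which is the height expected when the plate is home.
- **Other plates:** the blue and white plates, and the green, pink and yellow look-alikes, look undisturbed in the side view.

Two readings did not match exactly:
- **Bar top height:** it measured about 108 mm instead of the expected 110 mm. The same method read about 2 mm low on the bar while it was still in its stand, so I put this down to camera calibration.
- **Sideways force:** the hardest press also gave about 8 N sideways and 1.5 N m of torque, which I did not explain. The readings dropped to near zero once I backed off and let go.

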